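# Couple a push-type grease gun to a polishing spindle's tilted nipple and hold the shot

### The job

The bearing of the polishing spindle needs a shot of grease: pull the drawer of the small cabinet fully open, take out the push-type grease gun that lies in it, and press its coupler squarely along the tilted grease nipple on the spindle until it snaps over the nipple's head. Then keep pushing on the barrel against the gun's spring until the nozzle has run home into the barrel, and finish like that: the program ends with the gun still gripped, coupled and pressed in. Leave the bamboo cup and the sanding block where they are.

Things in the scene. Friction and masses are not known exactly. Their poses are not given: they have to be found in the camera images.
- cabinet: Low dark-wood bench cabinet with one drawer, 200 mm deep (x), 220 mm wide (y), 85 mm high, fixed. Origin at the centre of its underside. Its front looks along its own -x, towards the robot; the drawer slides out that way.
- cabinet_drawer0_handle (a point): Centre of the head of the drawer's round brass knob: a 28 mm disc, 16 mm thick, its axis along the cabinet's x, 35 mm in front of the drawer's face, 38 mm below the cabinet's top, on a 12 mm stem. It can be pinched by its two sides (along the cabinet's y) from above. Moves with the drawer.
- cabinet_drawer0 (a joint): How far the drawer is out, in m: 0 shut (at the start), 0.133 fully open, along the cabinet's -x; about 1 N of friction, stays where it is left. Inside it is 155 mm (x) by 180 mm (y). Its rim is 14 mm above the axis of the gun lying in it, the cabinet's top 36 mm.
- gun_grip (a point): Point on the axis of the push-type grease gun (163 mm long, 0.4 kg) at mid-barrel, 49 mm above the table in the drawer; the centre of mass is 5 mm ahead. Own x axis: to the coupler (in the drawer about the cabinet's +y). Grip the barrel: 28 mm diameter, x = -34 to 34 mm; hex caps 34 mm wide at each end, rear end at -56 mm. Below it a trough 66 mm wide, 27 mm deep under the axis, for fingers.
- coupler_seat (a point): Point on the gun's axis in the coupler where the centre of the nipple's head lies once snapped on: with the nozzle out 93.5 mm ahead (+x) of point gun_grip; moves back with the nozzle. x axis as the gun's. The bell mouth (30 mm outside, narrowing from 22 to 15 mm inside) has its rim 13.5 mm ahead of this point. Four spring jaws snap over the head at about 6 N and pull off at about 4 N.
- gun_nozzle (a joint): How far the nozzle with its coupler is pushed into the barrel, in m: 0 out (at the start), 0.014 home against a stop. A spring pushes it out with 9 N at 0 and 15 N at 0.014, so it moves only after the coupler has snapped on.
- nipple_head (a point): Centre of the 12 mm ball head of the steel grease nipple on the spindle. Its z axis is the nipple's axis, pointing out of the housing, 55 degrees from the vertical. Behind the head a 7 mm neck, 19 mm long to a 14 mm hex. To couple, the gun's x axis must point against this z axis. The plain hex plug on the housing's other side is no nipple.
- spindle: Grey cast polishing spindle bolted to the table, fixed: base 104 mm (x) by 80 mm (y), housing of 64 mm diameter along y, axis 64 mm high, shaft with a 58 mm pulley at -y and a taper at +y, 160 mm long in all. Origin: centre of the underside. The nipple leans to its +x, away from the robot and to the right; the head is 52 mm from the origin along x and 100 mm above the table.
- bamboo_cup: Open bamboo cup, 54 mm wide, 65 mm high, loose; origin under its centre. To be left alone.
- sanding_block: Wooden sanding block lying flat, 38 by 72 mm, 24 mm high, loose; origin under its centre. To be left alone.

How it is judged (in metres and radians):
On the way, in this order (a step that is already met when the one before it is completed fails the run):
1. the drawer is pulled open (value of joint cabinet_drawer0 above 0.1 m), for 0.2 s.
2. the grease gun is lifted out of the drawer in the gripper (height (world z) of gun_grip above 0.11 m and contact force between the fingers and grease_gun above 1 N), for 0.2 s.
3. the coupler has snapped squarely over the nipple's head (distance between coupler_seat and nipple_head below 0.004 m and angle between the x axis of coupler_seat and the z axis of nipple_head, either way round below 0.14 rad), for 0.1 s.
At the end, for the whole second after the job is handed in: Gun still gripped, clear of the cabinet; coupler snapped on (seat point within 4 mm of the head's centre, axes within 8 degrees, over 8 N on the spindle); nozzle held at least 9 of its 14 mm into the barrel; cup and sanding block not moved by 30 mm (all of step 3 and value of joint gun_nozzle above 0.009 m and contact force between grease_gun and spindle above 8 N and contact force between the fingers and grease_gun above 2 N and contact force between grease_gun and cabinet below 0.2 N and linear speed of grease_gun below 0.02 m/s); the arm keeps its last pose, push and grip.
It fails at once if the bamboo cup is moved by more than 30 mm (distance of bamboo_cup from where it was at the start of the episode above 0.03 m).
It fails at once if the sanding block is moved by more than 30 mm (distance of sanding_block from where it was at the start of the episode above 0.03 m).
It also fails if it takes over 54 s, if anything falls off the work surface, if the arm or the gripper's body presses on something with over 40 N, if the wrist force passes 120 N, or if a joint passes its speed limit or range.

### The arm

A 6-joint arm with a two-finger parallel gripper is mounted at the origin on a cart in front of the work surface, level with it; the furniture and walls round the work are solid. World frame = base frame: x ahead of the robot, y to its left, z up, the work surface at z = 0. Lengths are in mm, angles in rad, forces in N, time in s.
With the tool pointing down it reaches from about 300 to 850 mm from the base axis. Payload 4.2 kg.
Tool frame: the origin (TCP) lies at the very end of the fingers, on their centre line; the grasp point (between the pads) lies r.grip_point_offset behind it (r.grip_point_offset is the distance from the TCP to the grasp point, in mm); z points along the fingers, y is the line along which they close (so a half turn about z gives the same grasp; the last joint's range is limited). The gripper opens to 91 mm and grips with 3 to 60 N. Pads are 32 mm wide; open, the fingers measure 118 mm over their backs; the gripper's body (76 mm by 178 mm) begins 60 mm behind the grasp point.
Start: joints at [1.33, 0.32, 1.565, -0, 1.257, -0.02], TCP at [125.932, 561.056, 213.976] pointing down, gripper open.
Joint ranges: [-3.11, 3.11], [-0.84, 2.01], [0.21, 2.61], [-1.34, 4.49], [0.05, 2.63], [-2.56, 2.56]. Speed limits (rad/s): [2.57, 2.57, 3.14, 3.14, 3.14, 3.14].

### API

Orientations are given as [roll, pitch, yaw] about the fixed x, y, z axes, in that order (R = Rz(yaw) Ry(pitch) Rx(roll)).
In Python, from rig import status, viewer, r gives the robot as it stands. The module is installed in compiled form; this text tells all that it offers.
- The arm moves only by the shell command python3 -m creep 'ROWS' [FORCE]. ROWS is JSON, a list that holds one entry, the list of rows, each a list of 7 numbers: the shift along the world's x, y, z in mm, then the turn, a rotation vector about the world's x, y, z in degrees, then the opening, from 0 (shut) to 1 (fully open). In form: [[[tx, ty, tz, rx, ry, rz, hand], ...]]. A call has exactly 8 rows; each row shifts and turns the commanded pose from where the row before left it; what a row does not reach is not made up. A row lasts 1/10 s, in which the tool goes at most 50 mm and 8.59 degrees, less where a joint would pass 70% of its speed; a pose out of reach is approached as far as the arm can. A call is refused whole if a number of a shift passes 50 or a number of a turn 8.59, either way. A call with a gripper value outside its range is refused whole. The fingers move at their own pace and stop on an object; FORCE is the grip in N (left out, the last holds). Time passes only in rows, so rows that do not move let the fingers close, or fill a call up. It gives the time, the measured TCP pose, the force, the opening and the grip force at its end, in the units of the state.
- status.sense(): the state, without advancing time (a new reading comes with each control period).
- viewer.capture(name): name is "scene" or "top"; returns a dict with "image" (420x560x3 uint8, red, green, blue), "range_z" (420x560 float32, mm along the optical axis (not along the pixel's ray), 0 where there is no reading), "fx", "fy", "cx", "cy" (pixels), "D" ([k1, k2, p1, p2, k3] as OpenCV has them; the pictures are not rectified), "eye" and "orientation" of the camera in the world. Camera axes: x right, y down, z forward; pixel columns grow to the right and rows downward; lengths in mm; the calibration is good to about 2 mm. A picture is of the moment at which its call begins.
- r.hand_in(): hands the job in; it is judged then, once.
The state is a dict: "time": time; "qpos": joint angles; "qvel": joint speeds; "effort": joint torques, N m; "tool_pos": TCP position; "eef_rot": TCP orientation; "ft_force": force on the tool from outside, world axes, zero at the start; "ft_torque": the same for the moment, N m; "gripper_width": finger opening in mm; "grasp_force": force on a finger pad.
Only numpy, scipy, OpenCV 4.12 (cv2) and the standard library are available. Lean on these libraries where they do the work, as an engineer would, in place of code of your own. Each camera call takes 0.05 s, during which the arm holds its last target. There are 200 camera calls.

## Working session

There is one attempt and no reset: what is moved stays moved. The work goes in short steps, Python scripts to look and compute and a shell command to move; the robot and the scene stay as the last step left them, time stands still between calls to the robot, and variables do not carry over. Pictures are saved under pics/ and viewed, at most 10 in all, crops included, and the job is handed in when it is done.

```bash
mkdir -p pics
cat > h.py <<'E'
import numpy as np, cv2
from scipy.spatial.transform import Rotation as R
from rig import status, viewer, r
def cap(n):
    c=viewer.capture(n); np.savez('last_%s.npz'%n,**{k:np.array(v) for k,v in c.items()}); return c
def load(n): return dict(np.load('last_%s.npz'%n))
def rot(o):
    o=np.array(o,float)
    if o.shape==(3,3): return o
    if o.size==4: return R.from_quat(o).as_matrix()
    return R.from_euler('xyz',o).as_matrix()
def pts(c,uv,z=None):
    uv=np.array(uv,float).reshape(-1,1,2)
    K=np.array([[c['fx'],0,c['cx']],[0,c['fy'],c['cy']],[0,0,1]],float)
    n=cv2.undistortPoints(uv,K,np.array(c['D'],float)).reshape(-1,2)
    d=np.c_[n,np.ones(len(n))]
    if z is None:
        ij=uv.reshape(-1,2).round().astype(int); s=c['range_z'][ij[:,1],ij[:,0]]
        return d*s[:,None]@rot(c['orientation']).T+np.array(c['eye'])
    d=d@rot(c['orientation']).T; e=np.array(c['eye'])
    return e+d*((z-e[2])/d[:,2])[:,None]
def cloud(c):
    v,u=np.mgrid[0:420,0:560]; p=pts(c,np.c_[u.ravel(),v.ravel()]).reshape(420,560,3); p[c['range_z']==0]=np.nan; return p
E
python3 - <<'E'
from h import *
for n in('scene','top'):
    c=cap(n); print(n,c['eye'],c['orientation'],c['fx'],c['D'])
    cv2.imwrite(f'pics/{n}0.png',cv2.resize(c['image'][:,:,::-1],(800,600),interpolation=cv2.INTER_CUBIC))
s=status.sense(); print({k:np.round(v,3) for k,v in s.items()}, r.grip_point_offset)
E
```

```text
scene [-245.66363489 -607.98506922  569.42290109] [-1.99004471 -0.01307076 -0.87564268] 419.9698639993662 [0.02799473 0.         0.         0.         0.        ]
top [ 423.93360902   62.71594987 1829.77968999] [-3.05244663  0.01675004 -1.56645023] 538.8817008487209 [-0.14484457  0.          0.          0.          0.        ]
{'time': np.float64(0.1), 'qpos': array([ 1.33 ,  0.32 ,  1.566,  0.   ,  1.257, -0.02 ]), 'qvel': array([ 0.001, -0.001, -0.002, -0.001,  0.   ,  0.002]), 'effort': array([ 1.0000e-03, -4.1334e+01, -2.3251e+01,  7.3000e-02,  4.2000e-02,
       -0.0000e+00]), 'tool_pos': array([125.811, 560.612, 213.221]), 'eef_rot': array([-3.14 , -0.   ,  2.921]), 'ft_force': array([ 0.186, -0.064, -0.335]), 'ft_torque': array([-0.037,  0.023,  0.004]), 'grasp_force': np.float64(0.0), 'gripper_width': np.float64(91.057)} 18.8
```

View pics/scene0.png

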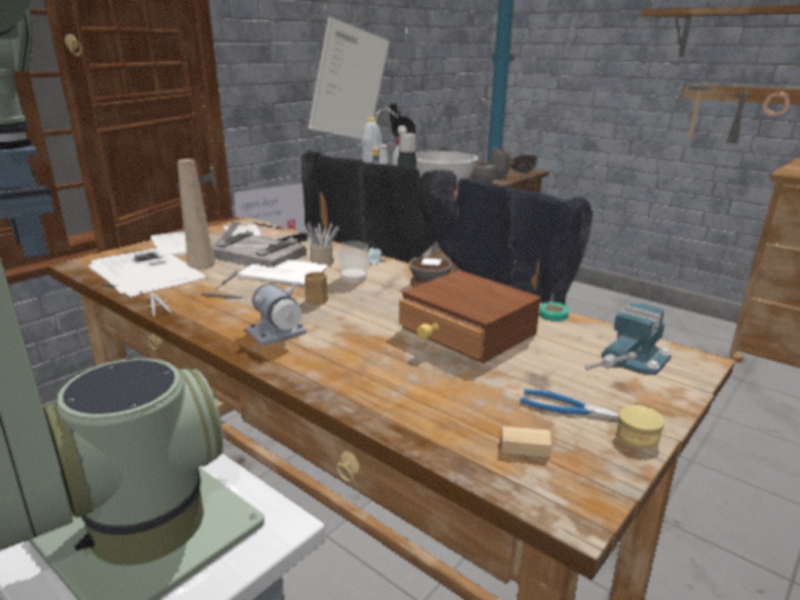

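View pics/top0.png

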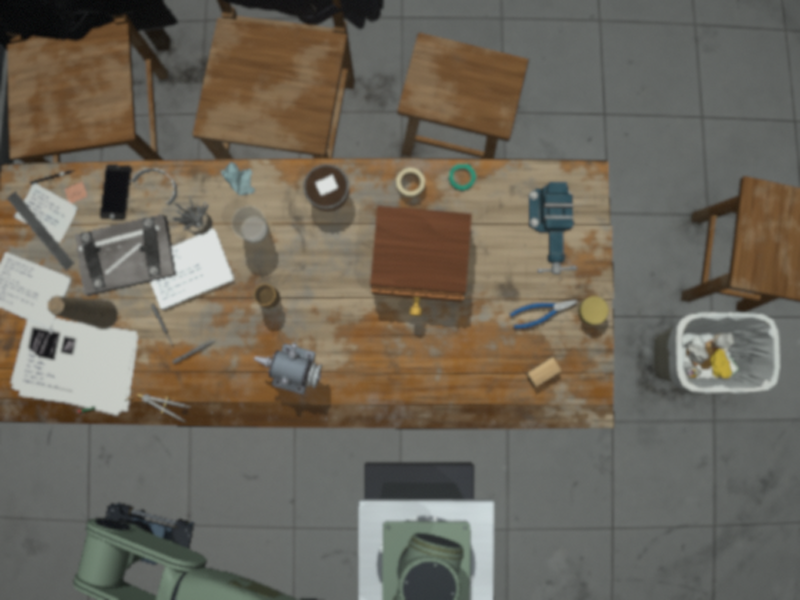

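The overview shows the cabinet (top view ~420,253), its knob at (416,308), the spindle at (292,368), the cup at (267,296) and the block at (545,373). Next step: measure the cabinet and get a closer look at the spindle.

Run:
```python
from h import *
c=load('top'); p=cloud(c)
m=(abs(p[...,2]-85)<8); m[:140]=0; m[215:]=0; m[:,:255]=0; m[:,335:]=0
q=p[m][:,:2].astype(np.float32); print('cab',cv2.minAreaRect(q),np.nanmedian(p[m][:,2]))
print('knob',pts(c,[[416*.7,309*.7]],47))
print('px knob range',pts(c,[[416*.7,308*.7]]))
s=load('scene')
print('knob scene', pts(s,[[425*.7,330*.7],[433*.7,327*.7]]))
print('cup',pts(c,[[267*.7,296*.7]],65),'block',pts(c,[[545*.7,373*.7]],24))
a=cv2.resize(c['image'][235:285,170:235,::-1],(780,600),interpolation=cv2.INTER_CUBIC)
b=cv2.resize(s['image'][190:245,165:225,::-1],(655,600),interpolation=cv2.INTER_CUBIC)
cv2.imwrite('pics/sp.png',cv2.resize(np.hstack([a,b]),(800,335)))
sub=p[240:282,178:232].reshape(-1,3); sub=sub[(sub[:,2]>85)]
print(sub[np.argsort(-sub[:,2])][:12].round())
```

```text
cab ((726.934326171875, 16.79560089111328), (220.3651580810547, 203.25830078125), 85.15560150146484) 84.97182952223295
knob [[597.34450387  26.98755919  47.        ]]
px knob range [[598.6100178   27.20766023  57.87149529]]
knob scene [[584.17491044  18.04454547  56.42972036]
 [616.30561419  22.74582082  49.564154  ]]
cup [[625.02533871 372.90475498  65.        ]] block [[ 449.53382765 -276.81326351   24.        ]]
[[508. 304. 111.]
 [511. 305. 109.]
 [514. 301. 109.]
 [460. 297. 109.]
 [508. 298. 108.]
 [447. 278. 108.]
 [450. 278. 107.]
 [453. 321. 105.]
 [456. 330. 104.]
 [511. 299. 104.]
 [460. 317. 104.]
 [508. 308. 104.]]
```

View pics/sp.png

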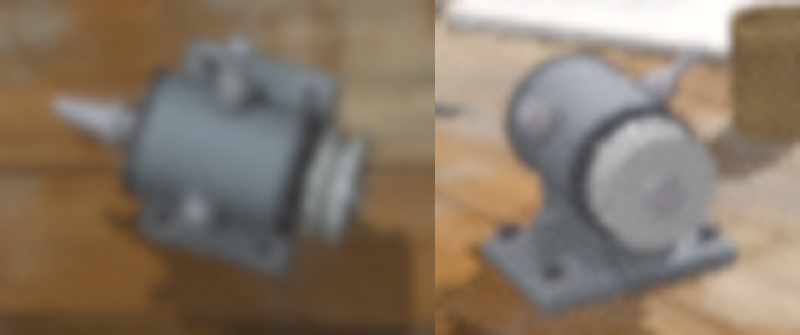

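The crop shows the nipple head at about top pixel (205.9,241.7) and scene pixel (205.8,199.9). The shaft axis gives a spindle yaw of about -16°. I'll move to the knob and refine the spindle measurement in the same turn.

```bash
python3 -m creep '[[[29,-33,0,0,0,0.5,1],[29,-33,0,0,0,0.5,1],[29,-33,0,0,0,0.5,1],[29,-33,0,0,0,0.5,1],[29,-33,0,0,0,0.5,1],[29,-33,0,0,0,0.5,1],[29,-33,0,0,0,0.5,1],[29,-33,0,0,0,0.5,1]]]' 20
python3 -m creep '[[[29,-33,0,0,0,0.5,1],[29,-33,0,0,0,0.5,1],[29,-33,-10,0,0,0.5,1],[29,-33,-10,0,0,0.5,1],[29,-33,-10,0,0,0.5,1],[29,-33,-10,0,0,0.5,1],[29,-33,-10,0,0,0.5,1],[29,-33,-10,0,0,0.5,1]]]'
python3 - <<'E'
from h import *
from scipy.optimize import least_squares
c=load('top');s=load('scene')
P=[];
for k,(uv) in (('t',(205.9,241.7)),('s',(205.8,199.9))):
    cc=c if k=='t' else s
    a=pts(cc,[uv],100)[0]; b=pts(cc,[uv],0)[0]; d=(a-b)/np.linalg.norm(a-b); P.append((a,d)); print(k,a.round(1))
A=sum(np.eye(3)-np.outer(d,d) for a,d in P); B=sum((np.eye(3)-np.outer(d,d))@a for a,d in P)
print('head tri',np.linalg.solve(A,B).round(1))
q=[]
for cc in(c,s):
    p=cloud(cc).reshape(-1,3); q.append(p[(np.hypot(p[:,0]-455,p[:,1]-300)<75)&(p[:,2]>62)&(p[:,2]<101)])
def fun(x,q):
    dx=np.cos(x[2])*(q[:,0]-x[0])+np.sin(x[2])*(q[:,1]-x[1]); return np.hypot(dx,q[:,2]-64)-32
for name,qq in(('top',q[0]),('scene',q[1]),('both',np.vstack(q))):
    f=least_squares(fun,[455,300,-.28],args=(qq,),loss='soft_l1',f_scale=1.5); x=f.x
    print(name,len(qq),np.r_[x[:2],np.degrees(x[2])].round(1),np.median(abs(f.fun)))
# base: points near z 10-20
p=cloud(c).reshape(-1,3)
b=p[(np.hypot(p[:,0]-455,p[:,1]-300)<75)&(p[:,2]>7)&(p[:,2]<20)]; print('base',cv2.minAreaRect(b[:,:2].astype(np.float32)))
print(status.sense()['tool_pos'],status.sense()['eef_rot'])
E
```

```text
time: 0.9
tool_pos: [358.6, 295.4, 213.8]
eef_rot: [-3.141, -0.0, 2.991]
ft_force: [0.6, 1.0, 0.9]
gripper_width: 91.0
grasp_force: 0.0
time: 1.7
tool_pos: [590.6, 31.5, 153.1]
eef_rot: [3.141, -0.001, 3.06]
ft_force: [-0.2, -0.0, 0.4]
gripper_width: 90.9
grasp_force: 0.0
t [509.1 302.9 100. ]
s [498.3 295.5 100. ]
head tri [508.1 304.8  94.5]
top 668 [619.6 981.5 -13.6] 3.158642634174818
scene 598 [534.9 711.8 -10.5] 2.771087116445731
both 1266 [556.2 812.1 -10.9] 3.087903924328767
base ((449.3748779296875, 293.15972900390625), (129.96115112304688, 134.2660675048828), 74.42255401611328)
[590.64180624  31.45301897 153.11675806] [ 3.14144006e+00 -8.25789510e-04  3.06043987e+00]
```

```bash
python3 -m creep '[[[2.4,-3.5,-15,0,0,0,1],[0,0,-25,0,0,0,1],[0,0,-25,0,0,0,1],[0,0,-25,0,0,0,1],[0,0,-20,0,0,0,1],[0,0,-15,0,0,0,1],[0,0,0,0,0,0,0.2],[0,0,0,0,0,0,0.2]]]' 25
python3 -m creep '[[[0,0,0,0,0,0,0.2],[0,0,0,0,0,0,0.2],[0,0,0,0,0,0,0.2],[0,0,0,0,0,0,0.2],[-1,0.1,0,0,0,0,0.2],[-2,0.2,0,0,0,0,0.2],[-4,0.3,0,0,0,0,0.2],[-6,0.5,0,0,0,0,0.2]]]'
```

```text
time: 2.5
tool_pos: [592.3, 29.6, 28.9]
eef_rot: [3.142, -0.001, 3.06]
ft_force: [0.4, 0.1, -0.1]
gripper_width: 78.1
grasp_force: 0.0
time: 3.3
tool_pos: [579.7, 28.9, 29.1]
eef_rot: [-3.139, 0.001, 3.062]
ft_force: [0.4, -6.5, -0.3]
gripper_width: 26.6
grasp_force: 25.0
```

```bash
python3 -m creep '[[[-8,0.7,0,0,0,0,0.2],[-8,0.7,0,0,0,0,0.2],[-8,0.7,0,0,0,0,0.2],[-8,0.7,0,0,0,0,0.2],[-8,0.7,0,0,0,0,0.2],[-8,0.7,0,0,0,0,0.2],[-8,0.7,0,0,0,0,0.2],[-8,0.7,0,0,0,0,0.2]]]'
python3 -m creep '[[[-8,0.7,0,0,0,0,0.2],[-8,0.7,0,0,0,0,0.2],[-8,0.7,0,0,0,0,0.2],[-8,0.7,0,0,0,0,0.2],[-8,0.7,0,0,0,0,0.2],[-7,0.6,0,0,0,0,0.2],[-6,0.5,0,0,0,0,0.2],[-2,0.2,0,0,0,0,0.2]]]'
```

```text
time: 4.1
tool_pos: [515.1, 34.2, 29.1]
eef_rot: [-3.138, 0.001, 3.062]
ft_force: [0.6, -8.6, -0.5]
gripper_width: 26.8
grasp_force: 25.0
time: 4.9
tool_pos: [459.2, 38.8, 29.0]
eef_rot: [-3.138, -0.001, 3.063]
ft_force: [-0.7, -11.0, 0.1]
gripper_width: 27.0
grasp_force: 25.0
```

```bash
python3 -m creep '[[[-2,0.2,0,0,0,0,0.2],[-2,0.2,0,0,0,0,0.2],[0,0,0,0,0,0,1],[0,0,0,0,0,0,1],[0,0,0,0,0,0,1],[0,0,15,0,0,0,1],[0,0,30,0,0,0,1],[0,0,35,0,0,0,1]]]'
python3 -m creep '[[[-10,0,35,0,0,-8,1],[-10,0,30,0,0,-8,1],[0,0,10,0,0,-8,1],[0,0,0,0,0,-8,1],[0,0,0,0,0,-8,1],[0,0,0,0,0,-8,1],[0,0,0,0,0,-8,1],[0,0,0,0,0,-8,1]]]'
python3 - <<'E'
from h import *
c=cap('top');s=cap('scene')
a=cv2.resize(c['image'][130:240,240:350,::-1],(400,400),interpolation=cv2.INTER_CUBIC)
b=cv2.resize(s['image'][170:270,270:370,::-1],(400,400),interpolation=cv2.INTER_CUBIC)
cv2.imwrite('pics/gun.png',np.hstack([a,b]))
# spindle bigger, both views, scale 12
a=cv2.resize(c['image'][235:285,178:232,::-1],(432,400),interpolation=cv2.INTER_CUBIC)
b=cv2.resize(s['image'][190:245,172:222,::-1],(364,400),interpolation=cv2.INTER_CUBIC)
cv2.imwrite('pics/sp2.png',np.hstack([a,b]))
E
```

```text
time: 5.7
tool_pos: [455.2, 41.7, 109.0]
eef_rot: [-3.142, -0.003, 3.061]
ft_force: [1.2, 0.1, -0.7]
gripper_width: 72.1
grasp_force: 0.0
time: 6.5
tool_pos: [436.1, 41.8, 183.9]
eef_rot: [-3.142, -0.0, 1.938]
ft_force: [-0.0, -0.1, -0.4]
gripper_width: 90.8
grasp_force: 0.0
```

View pics/gun.png

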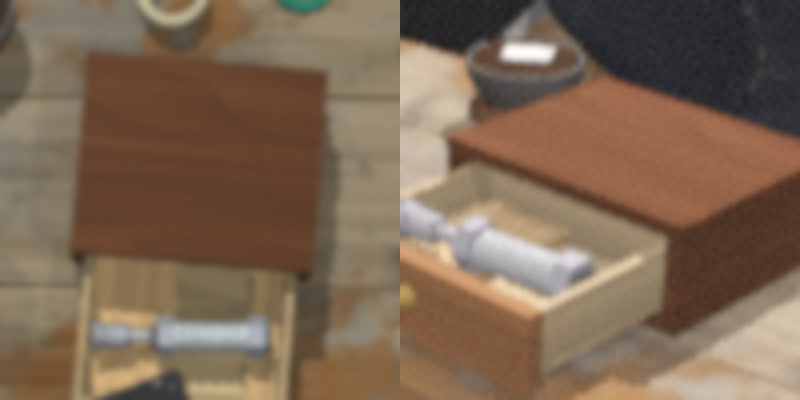

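View pics/sp2.png

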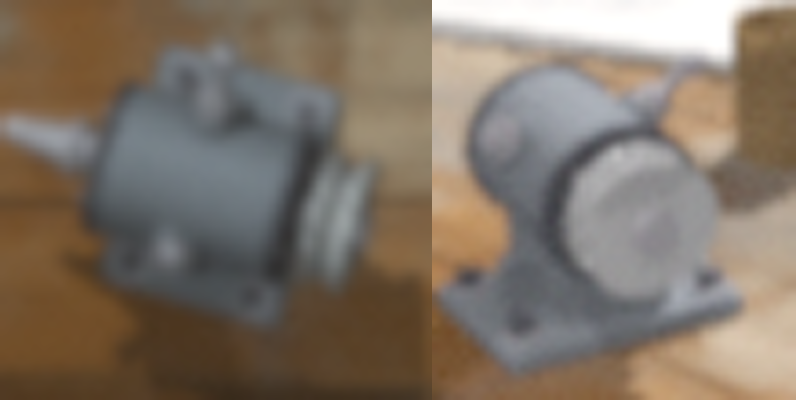

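The left crop shows the gun with its rear end at (268,333), the coupler tip at (92,333) and mid-barrel at about (210,333). In the spindle crop the head is at (220,52) in the top view and (690,68) in the scene view. The base corners in the top view are (165,48), (340,92), (278,325) and (103,270).

Run:
```python
from h import *
c=load('top');s=load('scene')
f=lambda x,y:(240+x/3.636-.5,130+y/3.636-.5)
g=pts(c,[f(92,333),f(210,333),f(268,334)],49); print('gun',g.round(1)); d=g[0]-g[2]; print('yaw',np.degrees(np.arctan2(d[1],d[0])),np.linalg.norm(d))
# depth ridge of the gun
p=cloud(c); v0,u0=int(f(0,310)[1]),int(f(90,0)[0]); sub=p[v0:int(f(0,355)[1]),u0:int(f(270,0)[0])+1]
for j in range(0,sub.shape[1],4): 
    col=sub[:,j]; i=np.nanargmax(col[:,2]); print(col[i].round(0),end=' ')
print()
f=lambda x,y:(178+x/8-.5,235+y/8-.5)
uv=[f(165,48),f(340,92),f(278,325),f(103,270)]
print('corner depth',[np.nanmedian(p[int(f(a,b)[1]),int(f(a,b)[0])-1:int(f(a,b)[0])+2,2]).round() for a,b in((175,60),(325,100),(265,310),(120,265))])
for z in (8,12):
    k=pts(c,uv,z); m=k.mean(0); e=(k[0]-k[3]+k[1]-k[2])/2; y=(k[0]-k[1]+k[3]-k[2])/2
    print(z,m.round(1),np.linalg.norm(e).round(),np.linalg.norm(y).round(),np.degrees(np.arctan2(e[1],e[0])).round(1),np.degrees(np.arctan2(-y[0],y[1])).round(1))
    ps=np.arctan2(e[1],e[0]); print('head from base',(m+52*np.array([np.cos(ps),np.sin(ps),0])).round(1))
print('head top',pts(c,[f(220,52)],100), 'plug/hex',pts(c,[f(170,250),f(212,100)],90).round(1))
print('taper tip, pulley mid',pts(c,[f(8,122),f(340,225)],64).round(1))
t=lambda x,y:(172+(x-432)/7.28-.5,190+y/7.28-.5)
print('head scene',pts(s,[t(690,68)],100))
print('scene->z', [pts(s,[t(690,68)],z)[0].round(1) for z in (95,105)])
```

```text
gun [[581.  114.6  49. ]
 [581.3   6.9  49. ]
 [580.5 -46.   49. ]]
yaw 89.83696811978476 160.56758150258142
[603. 117.  67.] [583. 104.  63.] [580.  91.  60.] [581.  77.  57.] [581.  64.  58.] [570.  51.  68.] [577.  38.  65.] [573.  25.  68.] [583.  12.  67.] [580.  -2.  66.] [570. -14.  71.] [567. -28.  69.] [573. -41.  73.] 
corner depth [np.float64(19.0), np.float64(15.0), np.float64(20.0), np.float64(16.0)]
8 [460.2 317.4   8. ] 100.0 78.0 -14.6 -15.3
head from base [510.5 304.3   8. ]
12 [460.1 316.9  12. ] 100.0 78.0 -14.6 -15.3
head from base [510.4 303.7  12. ]
head top [[511.39209704 305.82718414 100.        ]] plug/hex [[431.6 326.5  90. ]
 [492.4 310.2  90. ]]
taper tip, pulley mid [[483.9 398.6  64. ]
 [442.4 260.4  64. ]]
head scene [[506.04157297 299.32229639 100.        ]]
scene->z [array([514., 309.,  95.]), array([498. , 289.7, 105. ])]
```

```bash
python3 -m creep '[[[18.1,-4.3,-8,0,0,-2.6,0.7],[18.1,-4.3,-8,0,0,-2.6,0.7],[18.1,-4.3,-8,0,0,-2.6,0.7],[18.1,-4.3,-8,0,0,-2.6,0.7],[18.1,-4.3,-8,0,0,-2.6,0.7],[18.1,-4.3,-8,0,0,-2.6,0.7],[18.1,-4.2,-8,0,0,-2.6,0.7],[18.1,-4.2,-8,0,0,-2.6,0.7]]]' 20
python3 -m creep '[[[0,0,-10,0,0,0,0.7],[0,0,-15,0,0,0,0.7],[0,0,-15,0,0,0,0.7],[0,0,-15,0,0,0,0.7],[0,0,-15,0,0,0,0.7],[0,0,-10,0,0,0,0.7],[0,0,-8,0,0,0,0.7],[0,0,0,0,0,0,0.7]]]'
```

```text
time: 7.4
tool_pos: [581.7, 7.3, 119.4]
eef_rot: [-3.141, -0.0, 1.582]
ft_force: [-0.1, 0.1, 0.5]
gripper_width: 63.8
grasp_force: 0.0
time: 8.2
tool_pos: [580.1, 7.4, 31.0]
eef_rot: [-3.139, -0.0, 1.581]
ft_force: [-0.6, 0.4, 0.3]
gripper_width: 63.6
grasp_force: 0.0
```

```bash
python3 -m creep '[[[0,0,0,0,0,0,0.1],[0,0,0,0,0,0,0.1],[0,0,0,0,0,0,0.1],[0,0,0,0,0,0,0.1],[0,0,0,0,0,0,0.1],[0,0,0,0,0,0,0.1],[0,0,0,0,0,0,0.1],[0,0,0,0,0,0,0.1]]]' 58
python3 -m creep '[[[0,0,5,0,0,0,0.1],[0,0,10,0,0,0,0.1],[0,0,20,0,0,0,0.1],[0,0,25,0,0,0,0.1],[0,0,30,0,0,0,0.1],[0,0,30,0,0,0,0.1],[0,0,25,0,0,0,0.1],[0,0,20,0,0,0,0.1]]]'
```

```text
time: 9.0
tool_pos: [581.2, 7.1, 32.2]
eef_rot: [3.141, 0.0, 1.58]
ft_force: [-1.1, -1.3, 2.9]
gripper_width: 27.3
grasp_force: 57.9
time: 9.8
tool_pos: [581.3, 7.4, 199.0]
eef_rot: [3.14, -0.0, 1.58]
ft_force: [0.4, 0.1, -4.8]
gripper_width: 27.3
grasp_force: 57.9
```

```bash
python3 -m creep '[[[3.6,22,10,0,0,6.2,0.1],[3.6,22,10,0,0,6.2,0.1],[3.6,22,10,0,0,6.2,0.1],[3.6,22,10,0,0,6.2,0.1],[3.6,22,10,0,0,6.2,0.1],[3.6,22,10,0,0,6.2,0.1],[3.6,22,0,0,0,6.2,0.1],[3.6,22,0,0,0,6.2,0.1]]]'
python3 -m creep '[[[3.6,22,0,0,0,6.2,0.1],[3.6,22,0,0,0,6.2,0.1],[3.6,22,0,0,0,6.2,0.1],[3.6,22,0,0,0,6.2,0.1],[0,0,0,-1.32,-4.82,0,0.1],[0,0,0,-1.32,-4.82,0,0.1],[0,0,0,-1.32,-4.82,0,0.1],[0,0,0,-1.32,-4.82,0,0.1]]]'
python3 -m creep '[[[0,0,0,-1.32,-4.82,0,0.1],[0,0,0,-1.32,-4.82,0,0.1],[0,0,0,-1.32,-4.82,0,0.1],[0,0,-20,0,0,0,0.1],[0,0,-20,0,0,0,0.1],[0,0,-20,0,0,0,0.1],[0,0,0,0,0,0,0.1],[0,0,0,0,0,0,0.1]]]'
cat > g.py <<'E'
from h import *
s=status.sense(); M=R.from_euler('xyz',s['eef_rot']).as_matrix()
psi=np.radians(-15.3); n=np.array([np.sin(np.radians(55))*np.cos(psi),np.sin(np.radians(55))*np.sin(psi),np.cos(np.radians(55))])
gx=M[:,0]*np.sign(-M[:,0]@n); err=np.degrees(R.align_vectors([-n],[gx])[0].as_rotvec())
if __name__=='__main__': print('tool',s['tool_pos'].round(1),'gx',gx.round(3),'want',-n.round(3),'rotvec deg',err.round(2),'ft',s['ft_force'].round(1),'q',s['qpos'].round(2))
E
python3 g.py
python3 - <<'E'
from h import *
c=cap('top');s=cap('scene')
a=cv2.resize(c['image'][195:285,170:260,::-1],(400,400),interpolation=cv2.INTER_CUBIC)
b=cv2.resize(s['image'][150:250,150:250,::-1],(400,400),interpolation=cv2.INTER_CUBIC)
cv2.imwrite('pics/ap.png',np.hstack([a,b]))
E
```

```text
time: 10.6
tool_pos: [609.8, 184.2, 257.4]
eef_rot: [3.141, 0.0, 2.451]
ft_force: [-0.5, 0.4, -3.9]
gripper_width: 27.0
grasp_force: 57.9
time: 11.4
tool_pos: [623.7, 271.3, 257.0]
eef_rot: [-3.14, 0.351, 2.879]
ft_force: [0.1, 0.7, -4.3]
gripper_width: 27.0
grasp_force: 57.9
time: 12.2
tool_pos: [624.2, 271.2, 197.0]
eef_rot: [-3.138, 0.61, 2.88]
ft_force: [1.0, 0.8, -3.7]
gripper_width: 27.0
grasp_force: 57.9
tool [624.2 271.2 197. ] gx [-0.792  0.212 -0.573] want [-0.79   0.216 -0.574] rotvec deg [ 0.12 -0.09 -0.2 ] ft [ 1.   0.8 -3.7] q [ 0.61  0.33  1.75 -0.69  0.77 -0.26]
```

View pics/ap.png

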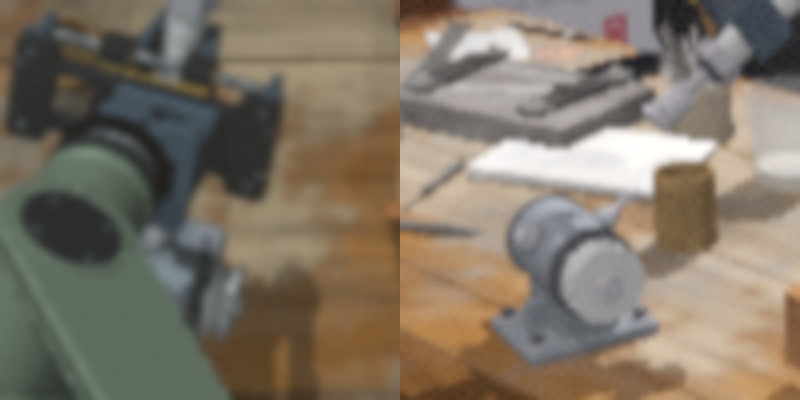

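The scene crop shows the coupler at about (655,105) above the nipple head at (622,203). The cup is at (686,205) and has not moved. The arm hides the nipple in the top view, so I'll go closer and compare in the scene view.

```bash
python3 -m creep '[[[0.2,0.5,-8,0,0,-0.2,0.1],[0.2,0.5,-12,0,0,0,0.1],[0.2,0.5,-14,0,0,0,0.1],[-3,0.8,-2.2,0,0,0,0.1],[-3,0.8,-2.2,0,0,0,0.1],[-3,0.8,-2.1,0,0,0,0.1],[-2.9,0.8,-2.1,0,0,0,0.1],[0,0,0,0,0,0,0.1]]]'
python3 g.py
python3 - <<'E'
from g import *
c=cap('scene')
b=cv2.resize(c['image'][170:220,185:245,::-1],(720,600),interpolation=cv2.INTER_CUBIC)
K=np.array([[c['fx'],0,c['cx']],[0,c['fy'],c['cy']],[0,0,1]],float); C=rot(c['orientation'])
def pr(P): return cv2.projectPoints((np.array(P)-c['eye'])@C,np.zeros(3),np.zeros(3),K,np.array(c['D']))[0].reshape(-1,2)
head=np.array([510,304,100.]); grip=s['tool_pos']-16.8*M[:,2]
P=[head,head-25*n,grip+107*gx,grip+93.5*gx,grip+50*gx,grip]
u=(pr(P)-[185,170]+.5)*12
for q in u: cv2.circle(b,tuple(int(t) for t in q),3,(0,0,255),-1)
print(u.round()); print('seat-head',(grip+93.5*gx-head).round(1),'axial',((grip+93.5*gx-head)@n).round(1))
cv2.imwrite('pics/ap2.png',b)
E
```

```text
time: 13.1
tool_pos: [612.6, 276.1, 154.4]
eef_rot: [-3.138, 0.61, 2.877]
ft_force: [0.1, 0.1, -4.4]
gripper_width: 26.9
grasp_force: 57.9
tool [612.6 276.1 154.4] gx [-0.791  0.214 -0.573] want [-0.79   0.216 -0.574] rotvec deg [ 0.05 -0.04 -0.09] ft [ 0.1  0.1 -4.4] q [ 0.63  0.37  1.82 -0.77  0.7  -0.13]
[[269. 343.]
 [197. 414.]
 [300. 310.]
 [339. 272.]
 [462. 152.]
 [602.  15.]]
seat-head [19.4 -5.3 14.6] axial 24.8
```

View pics/ap2.png

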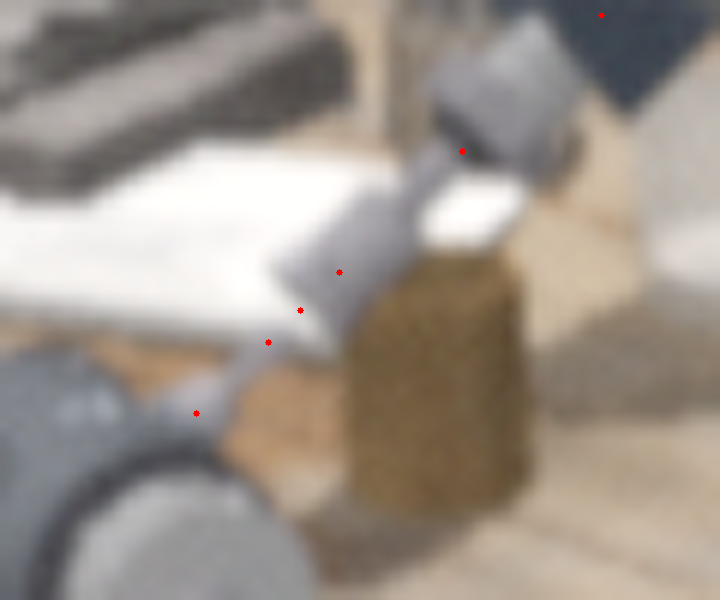

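The scene crop shows the bell rim centre at about (308,306) against a predicted (300,310). The nipple head is at about (268,342), so the axes agree within about 2 mm. I'll advance along the axis and watch the forces.

```bash
python3 -m creep '[[[-1.6,0.43,-1.15,0,0,0,0.1],[-1.6,0.43,-1.15,0,0,0,0.1],[-1.6,0.43,-1.15,0,0,0,0.1],[-1.6,0.43,-1.15,0,0,0,0.1],[-1.6,0.43,-1.15,0,0,0,0.1],[-1.6,0.43,-1.15,0,0,0,0.1],[-1.6,0.43,-1.15,0,0,0,0.1],[0,0,0,0,0,0,0.1]]]'
python3 -m creep '[[[-1.6,0.43,-1.15,0,0,0,0.1],[-1.6,0.43,-1.15,0,0,0,0.1],[-1.6,0.43,-1.15,0,0,0,0.1],[0,0,0,0,0,0,0.1],[0,0,0,0,0,0,0.1],[0,0,0,0,0,0,0.1],[0,0,0,0,0,0,0.1],[0,0,0,0,0,0,0.1]]]'; python3 g.py
```

```text
time: 13.95
tool_pos: [601.5, 279.0, 146.0]
eef_rot: [-3.138, 0.61, 2.877]
ft_force: [-0.3, 0.8, -4.7]
gripper_width: 27.2
grasp_force: 57.9
time: 14.75
tool_pos: [599.7, 280.1, 145.8]
eef_rot: [-3.139, 0.617, 2.878]
ft_force: [7.7, -3.0, 0.3]
gripper_width: 27.0
grasp_force: 57.9
tool [599.7 280.1 145.8] gx [-0.788  0.213 -0.578] want [-0.79   0.216 -0.574] rotvec deg [ 0.16  0.3  -0.11] ft [ 7.7 -3.   0.3] q [ 0.66  0.37  1.85 -0.81  0.69 -0.07]
```

```bash
cat > v.py <<'E'
import sys
from g import *
c=cap('scene')
b=cv2.resize(c['image'][170:220,185:245,::-1],(720,600),interpolation=cv2.INTER_CUBIC)
b=cv2.convertScaleAbs(b,alpha=1.2)
cv2.imwrite(sys.argv[1],b)
E
python3 v.py pics/ap3.png
```

```text
(no output)
```

View pics/ap3.png

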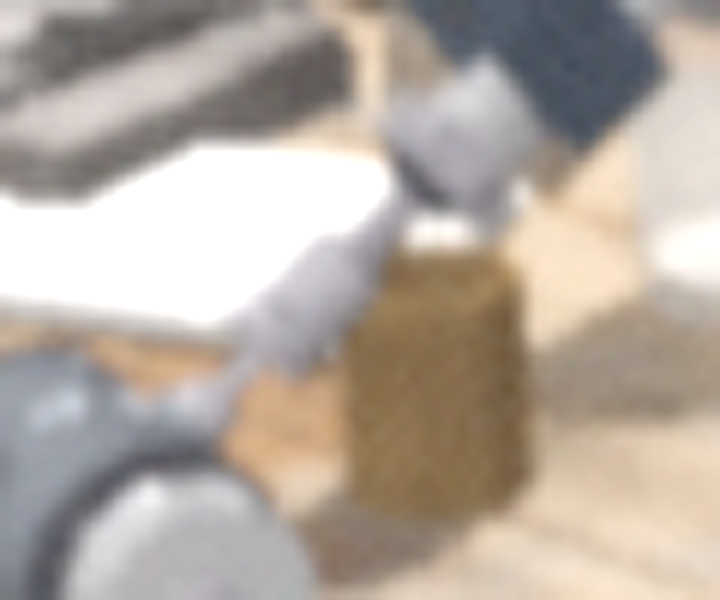

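The crop shows the bell rim at about (270,350), still about 12 mm short of seated at roughly (230,381). I need to find the lateral offset from the torque and the depth.

```bash
python3 - <<'E'
from g import *
print('T',s['ft_torque'].round(3),'F',s['ft_force'].round(2)); np.save('tc.npy',np.r_[s['ft_force'],s['ft_torque']])
E
python3 -m creep '[[[1.6,-0.43,1.15,0,0,0,0.1],[1.6,-0.43,1.15,0,0,0,0.1],[1.6,-0.43,1.15,0,0,0,0.1],[1.6,-0.43,1.15,0,0,0,0.1],[1.6,-0.43,1.15,0,0,0,0.1],[1.6,-0.43,1.15,0,0,0,0.1],[0,0,0,0,0,0,0.1],[0,0,0,0,0,0,0.1]]]'; python3 g.py
python3 - <<'E'
from g import *
a=np.load('tc.npy'); f=np.r_[s['ft_force'],s['ft_torque']]; d=a-f; F,T=d[:3],d[3:]
print('dF tool',(F@M).round(2),'dT tool',(T@M).round(3),'free T',f[3:].round(3),'grip F,T tool free',(f[:3]@M).round(2),(f[3:]@M).round(3))
# depth comparison in scene, several frames
D=np.median([viewer.capture('scene')['range_z'] for _ in range(8)],0); c=cap('scene'); np.save('D.npy',D); c['range_z']=D.astype(np.float32)
K=np.array([[c['fx'],0,c['cx']],[0,c['fy'],c['cy']],[0,0,1]],float); C=rot(c['orientation'])
def pr(P): return cv2.projectPoints((np.array(P)-c['eye'])@C,np.zeros(3),np.zeros(3),K,np.array(c['D']))[0].reshape(-1,2)
grip=s['tool_pos']-16.8*M[:,2]; head=np.array([510,304,100.]); w=C[:,2]
pts_=[('bar',grip+45*gx,15),('bell',grip+98*gx,15),('bell2',grip+90*gx,14),('nozz',grip+62*gx,5),('head',head,6),('hex',head-23*n,7),('hex2',head-27*n,7)]
np.set_printoptions(linewidth=160)
for k,P,rad in pts_:
    u=pr([P])[0]; i,j=int(round(u[1])),int(round(u[0])); z=(P-c['eye'])@w-rad
    print(k,u.round(1),'pred',z.round(1),'\n',D[i-2:i+3,j-2:j+3].round(0)-z.round(0))
E
```

```text
T [-0.564 -0.785 -0.026] F [ 7.62 -3.42  1.16]
time: 15.6
tool_pos: [606.5, 277.7, 149.7]
eef_rot: [-3.138, 0.61, 2.876]
ft_force: [0.1, 0.1, -4.1]
gripper_width: 27.0
grasp_force: 57.9
tool [606.5 277.7 149.7] gx [-0.791  0.215 -0.573] want [-0.79   0.216 -0.574] rotvec deg [ 0.04 -0.04 -0.07] ft [ 0.1  0.1 -4.1] q [ 0.64  0.37  1.84 -0.79  0.69 -0.1 ]
dF tool [-9.75 -1.42  0.34] dT tool [ 0.313 -1.657 -0.165] free T [0.212 0.72  0.014] grip F,T tool free [2.32 0.12 3.43] [-0.021  0.75  -0.005]
bar [222.4 182.9] pred 1251.4 
 [[ 6. -2. -1. -1.  1.]
 [ 5.  5.  1.  1.  2.]
 [ 6.  4.  4. -1.  0.]
 [ 8.  5.  6.  5.  0.]
 [ 9.  9.  8.  7.  5.]]
bell [209.9 195.1] pred 1240.9 
 [[ 7.  6.  6.  7.  7.]
 [ 5.  9.  4.  6.  7.]
 [ 2.  3.  4.  7.  7.]
 [ 1.  2.  3.  6.  9.]
 [ 8.  1.  2.  4. 11.]]
bell2 [211.8 193.3] pred 1243.5 
 [[ 7.  6.  5.  3.  6.]
 [ 5.  4.  6.  5.  8.]
 [ 4.  5.  5.  3.  8.]
 [ 2.  4.  5.  5.  9.]
 [ 2.  5.  5.  7. 11.]]
nozz [218.4 186.8] pred 1258.1 
 [[360. 362.   1.   1.   2.]
 [353.   1.   0.   1.   3.]
 [  0.   1.   0.  -1.   2.]
 [  0.   0.   1.   2.   3.]
 [ -6.   0.   0.   4. 323.]]
head [206.9 198.1] pred 1247.5 
 [[267. 267.  16.  -6.  -5.]
 [262.   4.   2.   1.  -6.]
 [267.   0.  -1.   0.   0.]
 [265.  -1.  -1.   0.   2.]
 [  1.   0.   2.   4. 261.]]
hex [201.4 203.5] pred 1242.0 
 [[255. 256. 257. 255. 258.]
 [251.   3.   1.  -1.   4.]
 [ -4.   1.  -1.  -1.   0.]
 [ -4.  -5.   0.  -1.   1.]
 [ -3.  -5.  -5.   0.   2.]]
hex2 [200.4 204.4] pred 1241.2 
 [[245. 252.   4.   2.   0.]
 [  0.  -3.   2.   0.   0.]
 [ -1.  -3.  -4.   1.   0.]
 [-13.  -2.  -4.  -4.   1.]
 [-27. -23. -16.  -5.  -4.]]
```

```bash
python3 -m creep '[[[-0.3,-1.2,0,0,0,0,0.1],[-0.3,-1.2,0,0,0,0,0.1],[-1.6,0.43,-1.15,0,0,0,0.1],[-1.6,0.43,-1.15,0,0,0,0.1],[-1.6,0.43,-1.15,0,0,0,0.1],[-1.6,0.43,-1.15,0,0,0,0.1],[0,0,0,0,0,0,0.1],[0,0,0,0,0,0,0.1]]]'; python3 g.py
python3 -m creep '[[[-0.8,0.22,-0.58,0,0,0,0.1],[-0.8,0.22,-0.58,0,0,0,0.1],[0,0,0,0,0,0,0.1],[0,0,0,0,0,0,0.1],[0,0,0,0,0,0,0.1],[0,0,0,0,0,0,0.1],[0,0,0,0,0,0,0.1],[0,0,0,0,0,0,0.1]]]'; python3 g.py
python3 -m creep '[[[-0.8,0.22,-0.58,0,0,0,0.1],[-0.8,0.22,-0.58,0,0,0,0.1],[0,0,0,0,0,0,0.1],[0,0,0,0,0,0,0.1],[0,0,0,0,0,0,0.1],[0,0,0,0,0,0,0.1],[0,0,0,0,0,0,0.1],[0,0,0,0,0,0,0.1]]]'; python3 g.py
```

```text
time: 16.85
tool_pos: [599.6, 277.1, 145.2]
eef_rot: [-3.138, 0.611, 2.877]
ft_force: [-0.1, 0.4, -3.6]
gripper_width: 27.3
grasp_force: 57.9
tool [599.6 277.1 145.2] gx [-0.791  0.215 -0.573] want [-0.79   0.216 -0.574] rotvec deg [ 0.05 -0.03 -0.08] ft [-0.1  0.4 -3.6] q [ 0.65  0.37  1.86 -0.8   0.69 -0.08]
time: 17.65
tool_pos: [598.5, 277.4, 144.5]
eef_rot: [-3.139, 0.611, 2.876]
ft_force: [4.4, -1.8, -1.0]
gripper_width: 26.8
grasp_force: 57.9
tool [598.5 277.4 144.5] gx [-0.79   0.215 -0.574] want [-0.79   0.216 -0.574] rotvec deg [ 0.06  0.02 -0.07] ft [ 4.4 -1.8 -1. ] q [ 0.65  0.37  1.86 -0.81  0.69 -0.07]
time: 18.45
tool_pos: [598.1, 277.8, 144.6]
eef_rot: [-3.139, 0.614, 2.877]
ft_force: [7.6, -3.1, 0.4]
gripper_width: 27.2
grasp_force: 57.9
tool [598.1 277.8 144.6] gx [-0.789  0.214 -0.576] want [-0.79   0.216 -0.574] rotvec deg [ 0.12  0.17 -0.1 ] ft [ 7.6 -3.1  0.4] q [ 0.65  0.37  1.86 -0.81  0.69 -0.07]
```

```bash
python3 -m creep '[[[3,-0.8,2.2,0,0,0,0.1],[3,-0.8,2.2,0,0,0,0.1],[-0.1,-1.5,-0.4,0,0,0,0.1],[-0.1,-1.5,-0.4,0,0,0,0.1],[-1.6,0.43,-1.15,0,0,0,0.1],[-1.6,0.43,-1.15,0,0,0,0.1],[-1.4,0.4,-1,0,0,0,0.1],[0,0,0,0,0,0,0.1]]]'; python3 g.py
python3 -m creep '[[[-0.8,0.22,-0.58,0,0,0,0.1],[-0.8,0.22,-0.58,0,0,0,0.1],[0,0,0,0,0,0,0.1],[0,0,0,0,0,0,0.1],[0,0,0,0,0,0,0.1],[0,0,0,0,0,0,0.1],[0,0,0,0,0,0,0.1],[0,0,0,0,0,0,0.1]]]'; python3 g.py
```

```text
time: 19.25
tool_pos: [598.9, 275.3, 144.7]
eef_rot: [-3.141, 0.613, 2.876]
ft_force: [4.3, -0.3, -0.9]
gripper_width: 27.3
grasp_force: 57.9
tool [598.9 275.3 144.7] gx [-0.789  0.215 -0.576] want [-0.79   0.216 -0.574] rotvec deg [ 0.07  0.13 -0.05] ft [ 4.3 -0.3 -0.9] q [ 0.65  0.36  1.86 -0.81  0.68 -0.07]
time: 20.05
tool_pos: [598.4, 275.8, 144.6]
eef_rot: [3.141, 0.615, 2.876]
ft_force: [7.2, -1.1, 1.7]
gripper_width: 27.2
grasp_force: 57.9
tool [598.4 275.8 144.6] gx [-0.788  0.214 -0.577] want [-0.79   0.216 -0.574] rotvec deg [ 0.1   0.24 -0.05] ft [ 7.2 -1.1  1.7] q [ 0.65  0.36  1.86 -0.81  0.68 -0.07]
```

```bash
python3 -m creep '[[[3,-0.8,2.2,0,0,0,0.1],[2,-0.5,1.4,0,0,0,0.1],[0.2,1.7,0.4,0,0,0,0.1],[0,0,0,0,0,0,0.1],[-1.6,0.43,-1.15,0,0,0,0.1],[-1.6,0.43,-1.15,0,0,0,0.1],[-1.8,0.5,-1.3,0,0,0,0.1],[0,0,0,0,0,0,0.1]]]'; python3 g.py
python3 -m creep '[[[-0.8,0.22,-0.58,0,0,0,0.1],[-0.8,0.22,-0.58,0,0,0,0.1],[-0.8,0.22,-0.58,0,0,0,0.1],[-0.8,0.22,-0.58,0,0,0,0.1],[0,0,0,0,0,0,0.1],[0,0,0,0,0,0,0.1],[0,0,0,0,0,0,0.1],[0,0,0,0,0,0,0.1]]]'; python3 g.py; python3 v.py pics/ap4.png
```

```text
time: 20.85
tool_pos: [598.0, 277.4, 144.4]
eef_rot: [-3.141, 0.615, 2.877]
ft_force: [6.5, -1.3, -0.8]
gripper_width: 27.0
grasp_force: 57.9
tool [598.  277.4 144.4] gx [-0.789  0.214 -0.577] want [-0.79   0.216 -0.574] rotvec deg [ 0.12  0.19 -0.09] ft [ 6.5 -1.3 -0.8] q [ 0.65  0.36  1.86 -0.81  0.68 -0.07]
time: 21.65
tool_pos: [595.9, 278.1, 143.2]
eef_rot: [-3.141, 0.617, 2.877]
ft_force: [7.6, -3.4, 1.6]
gripper_width: 27.1
grasp_force: 57.9
tool [595.9 278.1 143.2] gx [-0.787  0.213 -0.578] want [-0.79   0.216 -0.574] rotvec deg [ 0.15  0.31 -0.09] ft [ 7.6 -3.4  1.6] q [ 0.66  0.36  1.87 -0.82  0.68 -0.05]
```

View pics/ap4.png

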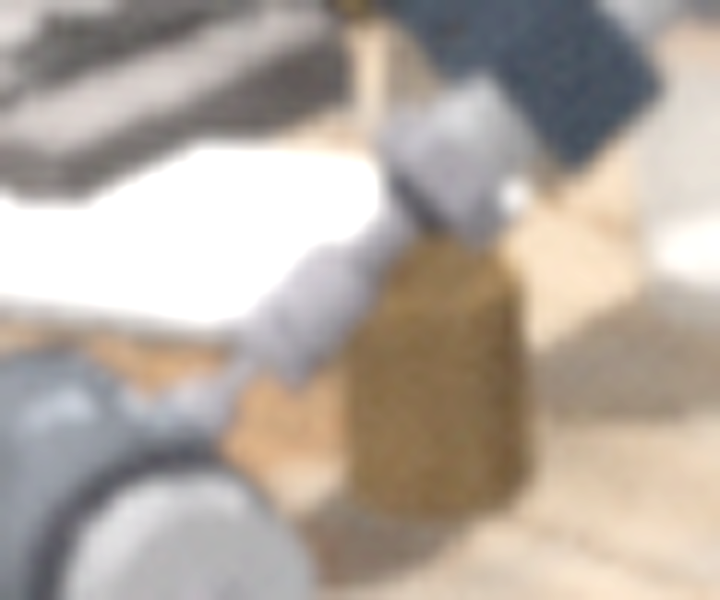

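The crop shows the bell rim at about (268,352), roughly 7 mm short of the hex. The contact force is nearly axial, so the ball is resting on the jaws. I'll centre 1 mm towards -y and push harder.

```bash
python3 -m creep '[[[-0.3,-1,0,0,0,0,0.1],[0,0,0,0,0,0,0.1],[-0.8,0.22,-0.58,0,0,0,0.1],[-0.8,0.22,-0.58,0,0,0,0.1],[-0.8,0.22,-0.58,0,0,0,0.1],[-0.8,0.22,-0.58,0,0,0,0.1],[0,0,0,0,0,0,0.1],[0,0,0,0,0,0,0.1]]]'; python3 g.py
python3 -m creep '[[[-0.8,0.22,-0.58,0,0,0,0.1],[-0.8,0.22,-0.58,0,0,0,0.1],[-0.8,0.22,-0.58,0,0,0,0.1],[-0.8,0.22,-0.58,0,0,0,0.1],[0,0,0,0,0,0,0.1],[0,0,0,0,0,0,0.1],[0,0,0,0,0,0,0.1],[0,0,0,0,0,0,0.1]]]'; python3 g.py
```

```text
time: 22.5
tool_pos: [593.1, 278.7, 141.5]
eef_rot: [3.14, 0.618, 2.876]
ft_force: [9.6, -1.6, 1.8]
gripper_width: 27.2
grasp_force: 57.9
tool [593.1 278.7 141.5] gx [-0.787  0.214 -0.579] want [-0.79   0.216 -0.574] rotvec deg [ 0.15  0.38 -0.06] ft [ 9.6 -1.6  1.8] q [ 0.66  0.36  1.88 -0.83  0.68 -0.04]
time: 23.3
tool_pos: [590.4, 279.5, 139.7]
eef_rot: [3.14, 0.619, 2.876]
ft_force: [11.5, -2.2, 2.7]
gripper_width: 27.3
grasp_force: 57.9
tool [590.4 279.5 139.7] gx [-0.786  0.214 -0.58 ] want [-0.79   0.216 -0.574] rotvec deg [ 0.17  0.43 -0.07] ft [11.5 -2.2  2.7] q [ 0.66  0.36  1.88 -0.84  0.67 -0.03]
```

```bash
cat > w.py <<'E'
from g import *
from scipy.ndimage import map_coordinates
c=cap('scene'); D=np.median([viewer.capture('scene')['range_z'] for _ in range(4)],0)
K=np.array([[c['fx'],0,c['cx']],[0,c['fy'],c['cy']],[0,0,1]],float); C=rot(c['orientation'])
def pr(P): return cv2.projectPoints((np.array(P)-c['eye'])@C,np.zeros(3),np.zeros(3),K,np.array(c['D']))[0].reshape(-1,2)
head=np.array([510,304,100.]); w=C[:,2]; e=np.cross(n,w); e/=np.linalg.norm(e)
k=np.arange(-24,25,1.)
for t in range(-34,66,3):
    P=head+t*n+k[:,None]*e; u=pr(P); d=map_coordinates(D,[u[:,1],u[:,0]],order=0)-(head+t*n-c['eye'])@w
    m=abs(d)<30; print(t,m.sum(),k[m].mean().round(1) if m.any() else '',''.join('#' if x else '.' for x in m))
grip=s['tool_pos']-16.8*M[:,2]; print('nominal seat axial (nozzle out)',((grip+93.5*gx-head)@n).round(1))
E
python3 w.py
```

```text
-34 24 12.3 .......................##..######################
-31 14 1.2 ...............#....#############................
-28 22 -1.5 ............######################...............
-25 17 -2.0 ..............#################..................
-22 17 -1.0 ...............#################.................
-19 13 -2.0 ................#############....................
-16 7 -2.0 ...................#######.......................
-13 7 -2.0 ...................#######.......................
-10 5 -2.0 ....................#####........................
-7 9 -1.0 ...................#########.....................
-4 28 -0.2 ..........####################.########..........
-1 28 -1.5 .........############################............
2 22 -1.5 ............######################...............
5 25 -2.0 ..........#########################..............
8 24 -2.5 ..........########################...............
11 21 -2.0 ............#####################................
14 23 -2.0 ...........#######################...............
17 25 -2.0 ..........#########################..............
2
[... 310 characters left out ...]
0.0 ..................#############..................
38 16 -1.5 ...............################..................
41 22 -1.5 ............######################...............
44 33 -2.1 ....###..############################..##........
47 42 -1.5 ..##########################################.....
50 39 -2.0 ...#######################################.......
53 39 -1.0 ....#######################################......
56 41 -1.0 ...#########################################.....
59 36 -1.5 .....####################################........
62 30 -1.5 ........##############################...........
65 27 -2.0 .........###########################.............
nominal seat axial (nozzle out) -2.1
```

The silhouette profile puts the rim at about -6 mm, where a snapped coupler would be at -13.5. The nozzle is compressing while the ball sits on the jaws. I'll wiggle sideways under load.

```bash
python3 -m creep '[[[0.5,1.9,0,0,0,0,0.1],[0,0,0,0,0,0,0.1],[-0.5,-1.9,0,0,0,0,0.1],[-0.5,-1.9,0,0,0,0,0.1],[0,0,0,0,0,0,0.1],[0.5,1.9,0,0,0,0,0.1],[0,0,0,0,0,0,0.1],[0,0,0,0,0,0,0.1]]]'; python3 g.py
python3 -m creep '[[[1.1,-0.3,-1.6,0,0,0,0.1],[0,0,0,0,0,0,0.1],[-1.1,0.3,1.6,0,0,0,0.1],[-1.1,0.3,1.6,0,0,0,0.1],[0,0,0,0,0,0,0.1],[1.1,-0.3,-1.6,0,0,0,0.1],[0,0,0,0,0,0,0.1],[0,0,0,0,0,0,0.1]]]'; python3 g.py
```

```text
time: 24.35
tool_pos: [590.3, 279.5, 139.6]
eef_rot: [3.14, 0.619, 2.876]
ft_force: [11.0, -2.7, 3.5]
gripper_width: 27.4
grasp_force: 57.9
tool [590.3 279.5 139.6] gx [-0.786  0.214 -0.58 ] want [-0.79   0.216 -0.574] rotvec deg [ 0.16  0.43 -0.06] ft [11.  -2.7  3.5] q [ 0.66  0.36  1.88 -0.84  0.67 -0.03]
time: 25.15
tool_pos: [589.4, 279.6, 138.8]
eef_rot: [3.14, 0.617, 2.876]
ft_force: [7.3, -1.5, 3.3]
gripper_width: 27.2
grasp_force: 57.9
tool [589.4 279.6 138.8] gx [-0.787  0.214 -0.578] want [-0.79   0.216 -0.574] rotvec deg [ 0.12  0.32 -0.04] ft [ 7.3 -1.5  3.3] q [ 0.67  0.36  1.88 -0.84  0.67 -0.03]
```

The force fell from 13.5 to 10.3 N while the tool advanced, which means it snapped on. Next I press the nozzle home.

```bash
python3 -m creep '[[[-1.2,0.32,-0.86,0,0,0,0.1],[-1.2,0.32,-0.86,0,0,0,0.1],[-1.2,0.32,-0.86,0,0,0,0.1],[-1.2,0.32,-0.86,0,0,0,0.1],[-1.2,0.32,-0.86,0,0,0,0.1],[-1.2,0.32,-0.86,0,0,0,0.1],[0,0,0,0,0,0,0.1],[0,0,0,0,0,0,0.1]]]'; python3 w.py; python3 g.py
```

```text
time: 25.95
tool_pos: [583.1, 281.4, 134.6]
eef_rot: [3.14, 0.619, 2.876]
ft_force: [11.2, -2.7, 4.4]
gripper_width: 27.0
grasp_force: 57.9
-34 24 12.3 .......................##..######################
-31 14 1.2 ...............#....#############................
-28 22 -1.5 ............######################...............
-25 17 -2.0 ..............#################..................
-22 17 -1.0 ...............#################.................
-19 13 -2.0 ................#############....................
-16 12 -2.5 .............#...##########...#..................
-13 28 -0.5 ..........############################...........
-10 26 -0.5 ...........##########################............
-7 23 -2.0 ...........#######################...............
-4 25 -2.0 ..........#########################..............
-1 22 -2.5 ...........######################................
2 22 -1.5 ............######################...............
5 25 -2.0 ..........#########################..............
8 24 -2.5 ..........########################...............
11 21 -2.0 ............#################
[... 624 characters left out ...]
....
44 40 -1.5 ...########################################......
47 42 -1.5 ..##########################################.....
50 34 -0.5 .....##..############################.####.......
53 29 -2.0 ........#############################............
56 26 -1.5 ..........##########################.............
59 27 -1.0 ..........###########################............
62 26 -3.5 ........##########################...............
65 28 -4.2 .##..##....########################..............
nominal seat axial (nozzle out) -11.1
tool [583.1 281.4 134.6] gx [-0.786  0.214 -0.58 ] want [-0.79   0.216 -0.574] rotvec deg [ 0.16  0.43 -0.06] ft [ 9.6 -2.6  4.1] q [ 0.68  0.36  1.9  -0.85  0.67  0.  ]
```

```bash
python3 -m creep '[[[-0.9,0.24,-0.65,0,0,0,0.1],[-0.9,0.24,-0.65,0,0,0,0.1],[-0.9,0.24,-0.65,0,0,0,0.1],[-0.9,0.24,-0.65,0,0,0,0.1],[0,0,0,0,0,0,0.1],[0,0,0,0,0,0,0.1],[0,0,0,0,0,0,0.1],[0,0,0,0,0,0,0.1]]]'; python3 w.py | awk '/^-1[0-9] |nominal/'; python3 g.py
```

```text
time: 27.0
tool_pos: [580.0, 282.3, 132.5]
eef_rot: [3.14, 0.62, 2.876]
ft_force: [11.6, -2.8, 5.7]
gripper_width: 27.2
grasp_force: 57.9
-19 13 -2.0 ................#############....................
-16 12 -2.5 .............#...##########...#..................
-13 28 -0.5 ..........############################...........
-10 26 -0.5 ...........##########################............
nominal seat axial (nozzle out) -15.0
tool [580.  282.4 132.5] gx [-0.785  0.214 -0.581] want [-0.79   0.216 -0.574] rotvec deg [ 0.18  0.49 -0.06] ft [11.9 -3.2  5.4] q [ 0.68  0.36  1.91 -0.86  0.67  0.02]
```

```bash
python3 -c "
from rig import r
print(r.hand_in())"
```

```text
the job is handed in; nothing more can be done
None
```

The job is handed in (no verdict was returned): the drawer is open, and the gun is still gripped, snapped onto the nipple and pressed home at about 15 N.

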